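# Load and close the nipping press

### The arm

A 6-joint arm with a two-finger parallel gripper is mounted at the origin on a cart in front of the work surface, level with it; the furniture and walls round the work are solid. World frame = base frame: x ahead of the robot, y to its left, z up, the work surface at z = 0. Lengths are in m, angles in degrees, forces in N, time in s.
With the tool pointing down it reaches from about 0.35 to 0.875 m from the base axis. Payload 4.2 kg.
Tool frame: the origin (TCP) lies midway between the tips of the shut fingers; the grasp point (between the pads) lies 19 mm behind it; z points along the fingers, y is the line along which they close (so a half turn about z gives the same grasp; the last joint's range is limited). The gripper opens to 87 mm and grips with 3 to 60 N. Pads are 19 mm wide; open, the fingers measure 117 mm over their backs; the gripper's body (75 mm by 190 mm) begins 51 mm behind the grasp point.
Start: joints at [-31.593, 22.042, 0.453, 0, -68.411, -14.817], TCP at [0.431, -0.453, 0.193] pointing down, gripper open.
Joint ranges: [-179.83, 179.83], [-69.29, 118.12], [-61.27, 80.66], [-181.25, 117.63], [-171.15, -9.14], [-177.46, 177.46]. Speed limits (degrees/s): [159.86, 159.86, 180, 180, 180, 180].

### API

Orientations are given as a 3x3 rotation matrix whose columns are the frame's x, y, z axes.
In Python, from station import sense, capture, finish_job, silhouettes, landmark_of gives the robot as it stands.
- The arm moves only by the tool step_arm, never from a script. Its arguments are lists of equal length, an entry for each row: "linear": the shift along the tool's x, y, z in mm, a list of three; "delta_rot": the turn, a rotation vector about the tool's x, y, z in rad, a list of three; "grip": the finger opening in mm, from 0 to 87. A call has 1 to 10 rows; each row shifts and turns the commanded pose from where the row before left it, along the tool's axes as they then stand; what a row does not reach is not made up. A row lasts 1/8 s, in which the tool goes at most 62.5 mm and 10.7 degrees, less where a joint would pass 70% of its speed; a pose out of reach is approached as far as the arm can. A call with a gripper value outside its range is refused whole. The fingers move at their own pace and stop on an object; the grip force is fixed at half the most. Time passes only in rows, so rows that do not move let the fingers close. It gives the time, the measured TCP pose, the force, the opening and the grip force at its end, in the units of the state.
- sense(): the state, without advancing time (a new reading comes with each control period).
- capture(name): name is "scene" or "side" or "wrist"; returns a dict with "img" (480x640x3 uint8, red, green, blue), "fx", "fy", "cx", "cy" (pixels), "world_to_cam" (4x4, takes a point from world to camera coordinates); the wrist camera has in their place "mount" (4x4, takes a point from camera to tool coordinates, whose origin is the TCP and whose axes are the flange's). Camera axes: x right, y up, looking along -z (the intrinsics and any distortion apply to the point x, -y, -z); pixel columns grow to the right and rows downward; lengths in m; the calibration is good to about 2 mm. The wrist camera is an equidistant fisheye: a pixel r from the principal point sees the ray r / f radians off the axis. A picture is of the moment at which its call begins: read the wrist's pose just before it. There is no depth.
- finish_job(): hands the job in; it is judged then, once.
Trained networks look in the newest picture that a camera, given by its name, has taken for a name from the list of things; names that differ only in an ending like _2 or _b are one class to them, and where a whole thing is asked for, a point or a joint stands for the part that bears it (a point fixed in the world has none). Each returns a list of dicts, best first, with "score" (0 to 1); they miss things now and then, are a little off and sometimes report something else, mostly with a low value. They report only what shows in the picture. A call takes as long as a camera call. They do not tell look-alikes from the thing itself.
- silhouettes(camera, label): "mask" (480x640 bool, what is visible of it) and "point" ([column, row] in pixels, amid what is visible of it).
- landmark_of(camera, label): "point" ([column, row] in pixels: a listed point, or the origin of a listed thing).
The state is a dict: "time_s": time; "joints": joint angles; "joint_velocities": joint speeds; "effort": joint torques, N m; "tcp_pos": TCP position; "ee_rot": TCP orientation; "wrist_force": force on the tool from outside, world axes, zero at the start; "moment": the same for the moment, N m; "gripper_width": opening from 0.0 (shut) to 1.0 (fully open); "gripper_force": force on a finger pad.
Only numpy, scipy, OpenCV 4.12 (cv2) and the standard library are available. Lean on these libraries where they do the work, as an engineer would, in place of code of your own. Each camera call takes 0.05 s, during which the arm holds its last target. There are 200 camera calls.

### The job

The freshly glued leather wallet lies on its pressing board at the front of the small screw press. Push the board by its wooden batten along the bed, under the low platen and fully home, square against both stop pins at the back; do not lift or tip it, and neither touch the wallet nor shift it on the board, for its glue is wet. Then push the T-bar round clockwise (seen from above) until the platen bears down firmly on the wallet, draw back, and leave the red tin, the thread spool and the beeswax beside the press where they are.

Things in the scene. Friction and masses are not known exactly. Their poses are not given: they have to be found in the camera images.
- press: Bench nipping press, fixed. Origin: on the bench, on the screw's axis; x points from the open front (robot side) to the back, y left, z up. Steel bed 20 mm high, x -208 to +74 mm. Columns of radius 11 mm at x 0, y +-88 mm, on iron feet (x +-30 mm, inner faces y +-77 mm): the board passes between. Crosshead x +-29, y +-112 mm, top 146 mm above the bench.
- stop_pins (a point): Midpoint between the press's two stop pins, at bed height (press x = 55 mm, y = 0). The upright pins have a radius of 5 mm, are 12 mm high and stand 45 mm to either side of this point; the board's front edge comes to rest against them at press x = 50 mm.
- platen: Flat steel platen of the press, 90 mm (x) x 150 mm (y) x 14 mm, guided on the columns; its beam and boss reach 38 mm above its underside. Origin: centre of its underside; axes as the press. It goes down 4 mm for each radian the T-bar turns. With the T-bar at 0 its underside is 39.5 mm above the bench, 5.5 mm above the wallet's top.
- screw (a joint): Angle of the press's T-bar in rad, growing clockwise seen from above; this lowers the platen, which meets the wallet at about 1.4. Range 0 to 2.3, starts at 0 to 0.3. At angle a the bar's right arm points (0.2 - a) rad from the press's -y towards its +x, so it swings to the front. Friction about 0.16 N m (2.5 N at the bar points); stays where it is left.
- bar_right (a point): Point on the axis of the T-bar's right arm, 65 mm from the screw's axis, 195 mm above the bench at angle 0. Steel rod of 13 mm diameter; a ball of 28 mm ends it 94 mm from the axis; hub radius 18 mm. Except at the hub it stays over 35 mm clear of everything below. Pulling it to the front lowers the platen, and the bar with it.
- bar_left (a point): The same point on the left arm, 65 mm from the axis; to lower the platen this arm is pushed towards the back.
- board: Loose plywood pressing board, 140 (x) x 130 (y) x 9 mm, 0.15 to 0.3 kg, on the front of the bed. A wooden batten 16 mm wide and 20 mm high runs across its near edge (near face at x = -70 mm, top 29 mm above the underside). Origin: centre of the underside; x from the batten to the plain front edge (x = +70 mm), y left. Fully home its origin is at x = -20 mm in the press frame.
- wallet: Brown leather wallet panel, 66 mm (x) x 115 mm (y) x 5 mm, lying loose on the board 20 mm in front of the board's middle (board x = +20 mm). Origin: centre of its underside; axes as the board.
- spool: Bystander: spool of sand-coloured thread, 43 mm wide, 52 mm tall, standing on the 3 mm green cutting mat to the right of the press. Origin: centre of its foot.
- beeswax: Bystander: lump of beeswax, 34 x 46 x 19 mm, lying on the bench to the left of the press. Origin: centre of its underside.
- rivet_tin: Bystander: flat red tin box, 76 x 104 x 30 mm, lying on the 3 mm green cutting mat to the right of the press. Origin: centre of its underside.
Mind the look-alikes: they are no part of the job. Several things have the shape of the wallet; the one meant has the colours described above.

How it is judged (in metres and radians):
On the way, in this order (a step that is already met when the one before it is completed fails the run):
1. the board is fully home against both stop pins, the wallet wholly under the platen, the platen still clear of it (x of board in the frame of press above -0.0245 m and y of board in the frame of press between -0.014 and 0.014 m and angle between the x axis of board and the x axis of press, either way round below 0.06 rad and x of wallet in the frame of press between -0.011 and 0.011 m and y of wallet in the frame of press between -0.017 and 0.017 m and contact force between platen and wallet below 1 N), for 0.2 s.
2. the T-bar is turned clockwise until the platen bears firmly on the wallet (contact force between platen and wallet above 8 N), for 0.2 s.
At the end, for the whole second after the job is handed in: The board lies flat and fully home on the bed: within 4.5 mm of the stop pins, within 14 mm of the press's middle line, square within 0.06 rad. The wallet lies wholly under the platen (centre within 11 mm along and 17 mm across), the platen presses on it with more than 8 N, and all is at rest (x of board in the frame of press above -0.0245 m and y of board in the frame of press between -0.014 and 0.014 m and angle between the x axis of board and the x axis of press, either way round below 0.06 rad and x of wallet in the frame of press between -0.011 and 0.011 m and y of wallet in the frame of press between -0.017 and 0.017 m and contact force between platen and wallet above 8 N and angle between board's own z axis and vertical below 0.03 rad and linear speed of each of board, wallet below 0.01 m/s and velocity of joint screw between -0.05 and 0.05 rad/s); the robot touches nothing.
It fails at once if the board is tipped (more than 0.06 rad) (angle between board's own z axis and vertical above 0.06 rad).
It fails at once if the board is lifted off the bed (more than 5 mm) or falls off it (z of board in the frame of press above 0.025 m or z of board in the frame of press below 0.015 m).
It fails at once if the wallet is lifted, or shifted on its board by more than about 8 mm (z of wallet in the frame of board above 0.014 m or x of wallet in the frame of board below 0.01 m or x of wallet in the frame of board above 0.03 m or y of wallet in the frame of board above 0.01 m or y of wallet in the frame of board below -0.01 m).
It fails at once if the robot touches the wallet (contact force between any of the fingers, the arm and wallet above 0.3 N).
It fails at once if the red tin, the spool or the beeswax is disturbed (more than 15 mm) (distance of any of rivet_tin, spool, beeswax from where it was at the start of the episode above 0.015 m).
It also fails if it takes over 48 s, if anything falls off the work surface, if the arm or the gripper's body presses on something with over 40 N, if the wrist force passes 120 N, or if a joint passes its speed limit or range.

## Working session

There is one attempt and no reset: what is moved stays moved. The work goes in short steps, Python scripts to look and compute and a tool call to move; the robot and the scene stay as the last step left them, time stands still between calls to the robot, and variables do not carry over. Pictures are saved under pics/ and viewed, at most 10 in all, crops included, and the job is handed in when it is done.

Besides the shell and the picture viewer there is one more tool, called after "Emit:" by a JSON object that holds its "name" and its "arguments", one argument or row to a line. step_arm: Moves the arm, as the interface text tells. Its arguments: {"type":"object","properties":{"linear":{"type":"array"},"delta_rot":{"type":"array"},"grip":{"type":"array"}},"required":["linear","delta_rot","grip"]}

```bash
mkdir -p pics; cat > h.py <<'E'
import numpy as np, cv2, json
from station import *
def ray(c,px):
    W=np.array(c["world_to_cam"]); R=W[:3,:3]; o=-R.T@W[:3,3]
    d=np.array([(px[0]-c["cx"])/c["fx"],-(px[1]-c["cy"])/c["fy"],-1.]); return o,R.T@d
def onz(c,px,z):
    o,d=ray(c,px); return o+d*(z-o[2])/d[2]
def proj(c,p):
    W=np.array(c["world_to_cam"]); q=W[:3,:3]@np.array(p)+W[:3,3]
    return np.array([c["cx"]+c["fx"]*q[0]/-q[2], c["cy"]-c["fy"]*q[1]/-q[2]])
def tri(c1,p1,c2,p2):
    o1,d1=ray(c1,p1);o2,d2=ray(c2,p2)
    A=np.stack([d1,-d2],1);s=np.linalg.lstsq(A,o2-o1,rcond=None)[0]
    a,b=o1+s[0]*d1,o2+s[1]*d2; return (a+b)/2,np.linalg.norm(a-b)
E
python3 - <<'E'
from h import *
s=sense();print(s["tcp_pos"],s["ee_rot"],s["time_s"])
C={}
for n in("scene","side"):
    C[n]=capture(n);cv2.imwrite(f"pics/{n}0.png",C[n]["img"][:,:,::-1]); print(n,C[n].keys())
    C[n+"L"]={}
    for l in["press","stop_pins","platen","bar_right","bar_left","board","wallet","spool","beeswax","rivet_tin"]:
        r=landmark_of(n,l); print(n,l,[(np.round(x["point"]).tolist(),round(x["score"],2)) for x in r][:4])
        C[n+"L"][l]=r
for l in C["sceneL"]:
    a,b=C["sceneL"][l],C["sideL"][l]
    if a and b: print(l,*[np.round(x,4) for x in tri(C["scene"],a[0]["point"],C["side"],b[0]["point"])])
E
```

```text
[ 0.43050903 -0.45216948  0.19236509] [[-7.24422808e-01 -6.89354223e-01 -1.53316201e-03]
 [-6.89355925e-01  7.24421194e-01  1.53006660e-03]
 [ 5.58971818e-05  2.16530945e-03 -9.99997654e-01]] 0.0
scene dict_keys(['img', 'fx', 'fy', 'cx', 'cy', 'world_to_cam'])
scene press [([422.0, 335.0], 0.73), ([318.0, 258.0], 0.71)]
scene stop_pins [([338.0, 246.0], 0.85)]
scene platen [([323.0, 247.0], 0.92)]
scene bar_right [([342.0, 206.0], 0.72), ([418.0, 338.0], 0.57)]
scene bar_left [([304.0, 188.0], 0.6)]
scene board [([288.0, 268.0], 0.78)]
scene wallet [([358.0, 310.0], 0.97), ([294.0, 259.0], 0.58)]
scene spool [([350.0, 363.0], 0.84), ([338.0, 246.0], 0.73)]
scene beeswax [([292.0, 216.0], 0.46)]
scene rivet_tin [([421.0, 337.0], 0.72)]
side dict_keys(['img', 'fx', 'fy', 'cx', 'cy', 'world_to_cam'])
side press [([306.0, 292.0], 0.84), ([348.0, 269.0], 0.72)]
side stop_pins [([288.0, 303.0], 0.93)]
side platen [([306.0, 287.0], 0.78)]
side bar_right [([288.0, 232.0], 0.79)]
side bar_left [([319.0, 277.0], 0.97)]
side board [([345.0, 271.0], 0.67)]
side wallet [([339.0, 269.0], 0.97), ([292.0, 221.0], 0.75), ([288.0, 234.0], 0.62)]
side spool [([315.0, 169.0], 0.77)]
side beeswax [([338.0, 384.0], 0.52)]
side rivet_tin [([252.0, 185.0], 0.83)]
press [ 0.7157 -0.2512 -0.1931] 0.2614
stop_pins [ 0.7182 -0.0527  0.0123] 0.0089
platen [ 0.6621 -0.0606  0.0357] 0.0042
bar_right [ 0.6704 -0.1282  0.2   ] 0.002
bar_left [0.6522 0.01   0.1957] 0.0071
board [ 0.5419 -0.0664  0.0163] 0.0007
wallet [ 0.5909 -0.1809 -0.0819] 0.167
spool [ 0.4578 -0.4366  0.0059] 0.0051
beeswax [0.705  0.1815 0.0058] 0.0262
rivet_tin [ 0.6548 -0.4662  0.0014] 0.0002
```

View pics/scene0.png

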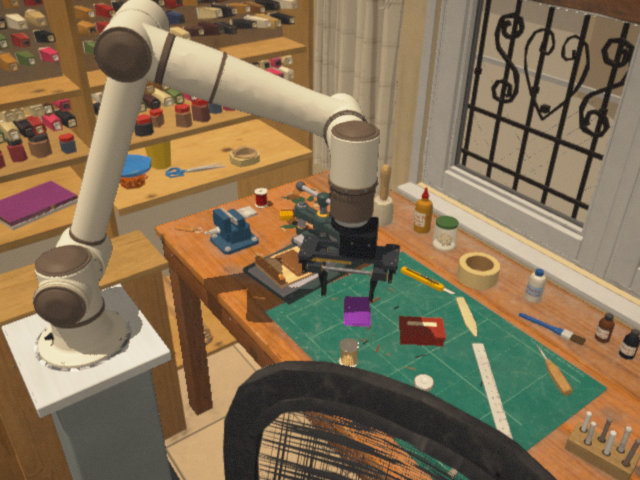

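View pics/side0.png

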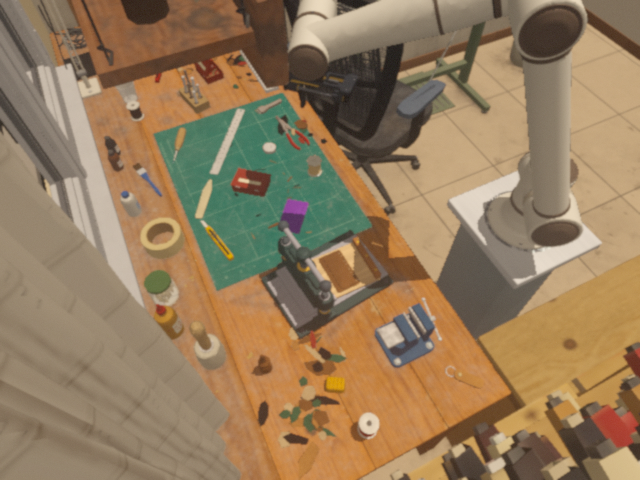

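The wallet look-alikes are a purple panel at scene (357,311) / side (293,213), lying on the mat, and the brown panel at side (339,269), lying on the board in the press. Brown on the board fits the description, and I'll confirm it with a close wrist view as I move in.

Emit:
{"name": "step_arm", "arguments": {
  "linear": [
    [-35.5, 33.8, -13.5],
    [-35.5, 33.8, -13.5],
    [-35.5, 33.8, -13.5],
    [-35.5, 33.8, -13.5],
    [-35.5, 33.8, -13.5],
    [-35.5, 33.8, -13.5],
    [-35.5, 33.8, -13.5],
    [-35.5, 33.8, -13.5]
  ],
  "delta_rot": [
    [0, 0, 0],
    [0, 0, 0],
    [0, 0, 0],
    [0, 0, 0],
    [0, 0, 0],
    [0, 0, 0],
    [0, 0, 0],
    [0, 0, 0]
  ],
  "grip": [87, 87, 87, 87, 87, 87, 87, 87]
}}

```text
time_s: 2.1
tcp_pos: [0.45, -0.0595, 0.3022]
ee_rot: [[-0.724, -0.689, 0.001], [-0.689, 0.724, 0.0], [-0.001, -0.001, -1.0]]
wrist_force: [0.6, -0.1, 0.3]
gripper_width: 0.999
gripper_force: 0.0
```

Emit:
{"name": "step_arm", "arguments": {
  "linear": [
    [0, 0, 0],
    [0, 0, 0],
    [0, 0, 0],
    [0, 0, 0],
    [0, 0, 0]
  ],
  "delta_rot": [
    [0, 0, 0.17],
    [0, 0, 0.17],
    [0, 0, 0.17],
    [0, 0, 0.17],
    [0, 0, 0]
  ],
  "grip": [87, 87, 87, 87, 87]
}}

```text
time_s: 2.72
tcp_pos: [0.4501, -0.061, 0.3016]
ee_rot: [[-0.997, -0.083, 0.0], [-0.083, 0.997, 0.0], [-0.0, 0.0, -1.0]]
wrist_force: [-0.3, 0.2, -0.6]
gripper_width: 1.005
gripper_force: 0.0
```

```bash
cat >> h.py <<'E'
def wray(s,c,px):
    R=np.array(s["ee_rot"]);M=np.array(c["mount"])
    x,y=px[0]-c["cx"],px[1]-c["cy"]; u,v=x/c["fx"],y/c["fy"]; t=np.hypot(u,v)+1e-12
    d=np.array([u/t*np.sin(t),-v/t*np.sin(t),-np.cos(t)])
    return R@M[:3,3]+np.array(s["tcp_pos"]),R@M[:3,:3]@d
def wonz(s,c,px,z):
    o,d=wray(s,c,px);return o+d*(z-o[2])/d[2]
E
python3 - <<'E'
from h import *
s=sense();c=capture("wrist");print(s["tcp_pos"],np.round(s["ee_rot"],3),s["time_s"],s["joints"])
print(np.round(c["mount"],3),c["fx"],c["cx"],c["cy"])
cv2.imwrite("pics/w0.png",c["img"][:,:,::-1])
np.save("w0.npy",np.array([dict(s=s,c=c)],dtype=object))
for l,z in[("stop_pins",.02),("platen",.039),("bar_right",.195),("bar_left",.195),("board",.02),("wallet",.029),("beeswax",0),("press",0)]:
    for r in landmark_of("wrist",l)[:2]: print(l,np.round(r["point"]),round(r["score"],2),np.round(wonz(s,c,r["point"],z),4))
E
```

```text
[ 0.45012513 -0.06098318  0.30157196] [[-0.997 -0.083  0.   ]
 [-0.083  0.997  0.   ]
 [-0.     0.    -1.   ]] 2.725 [ 1.28816304e+01  1.28158263e+00 -1.07915758e+01 -3.13623808e-04
 -7.79103543e+01 -9.81365090e+01]
[[-0.001  0.954  0.301  0.083]
 [ 1.     0.     0.     0.001]
 [ 0.     0.301 -0.954 -0.191]
 [ 0.     0.     0.     1.   ]] 371.64829954431775 323.11391135975435 247.57788156018196
platen [312. 346.] 0.76 [ 0.6583 -0.0587  0.039 ]
bar_right [254. 421.] 0.98 [ 0.6658 -0.1185  0.195 ]
board [312. 266.] 0.96 [ 0.5435 -0.0684  0.02  ]
wallet [310. 280.] 0.87 [ 0.5597 -0.0692  0.029 ]
beeswax [ 82. 189.] 0.72 [ 0.4576 -0.4335  0.    ]
press [ 82. 190.] 0.59 [ 0.4601 -0.4349  0.    ]
press [311. 332.] 0.58 [ 0.6578 -0.0614  0.    ]
```

View pics/w0.png

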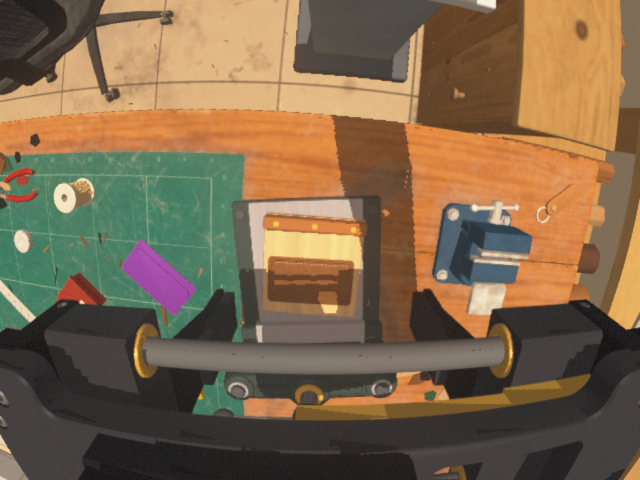

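The wrist picture shows the brown wallet on its board at (310,280), with the orange batten at (312,225). The purple look-alike is at (158,277). I'll enlarge the board area to read the yaw and confirm the wallet.

```bash
python3 - <<'E'
from h import *
d=np.load("w0.npy",allow_pickle=True)[0]; im=d["c"]["img"][185:335,220:400,::-1]
cv2.imwrite("pics/w0c.png",cv2.resize(im,(720,600),interpolation=cv2.INTER_CUBIC))
E
```

```text
(no output)
```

View pics/w0c.png

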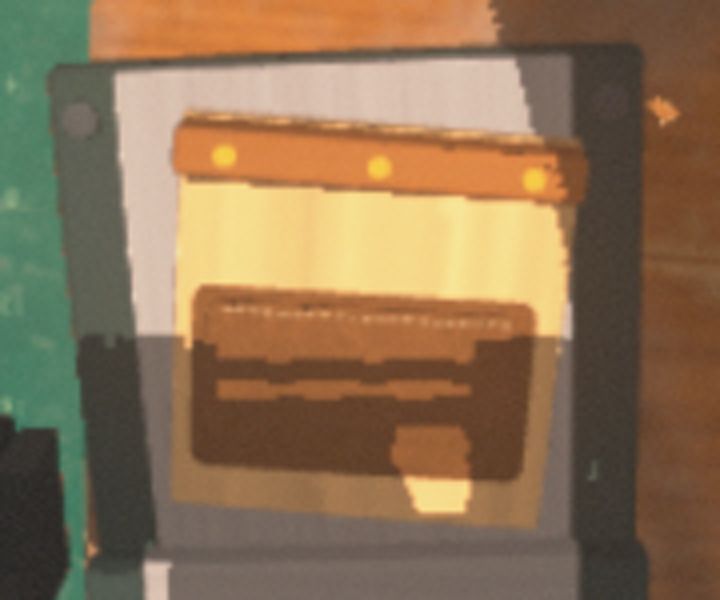

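The close crop confirms it: a brown leather panel with a stitched edge, lying on the yellow board behind the orange batten. The board is visibly turned relative to the bed.

```bash
python3 - <<'E'
from h import *
d=np.load("w0.npy",allow_pickle=True)[0];s,c=d["s"],d["c"]
P={"bedFL":(115,72,.02),"bedFR":(573,52,.02),"bedBL":(155,540,.02),"bedBR":(572,540,.02),
"outFL":(50,68,.02),"outFR":(640,45,.02),"batL":(183,122,.049),"batR":(583,150,.049),"batfL":(175,175,.049),"batfR":(585,200,.049),
"brdL":(172,500,.029),"brdR":(538,525,.029),"walNL":(195,287,.034),"walNR":(537,305,.034),"walFL":(190,462,.034),"walFR":(522,478,.034)}
Q={k:wonz(s,c,(x/4+220,y/4+185),z)[:2] for k,(x,y,z) in P.items()}
for k in Q: print(k,np.round(Q[k],4))
yw=lambda a,b:np.arctan2(-(Q[b]-Q[a])[0],(Q[b]-Q[a])[1])  # a->b is +y
fw=lambda a,b:np.arctan2((Q[b]-Q[a])[1],(Q[b]-Q[a])[0])
for a,b in[("bedFL","bedFR"),("outFL","outFR"),("batL","batR"),("batfL","batfR"),("brdL","brdR"),("walNL","walNR"),("walFL","walFR")]: print(a,b,yw(a,b))
print("bed sides",fw("bedFL","bedBL"),fw("bedFR","bedBR"))
print("board mid from corners",(Q["batL"]+Q["batR"]+Q["brdL"]+Q["brdR"])/4,"bed front mid",(Q["bedFL"]+Q["bedFR"])/2,"wal",(Q["walNL"]+Q["walNR"]+Q["walFL"]+Q["walFR"])/4)
# refined columns / bars from network masks in side + scene (now arm moved)
C={n:capture(n) for n in("scene","side")}
for l in["bar_right","bar_left","stop_pins","platen","board","wallet","press"]:
    r={n:landmark_of(n,l) for n in C}
    for a in r["scene"][:2]:
        for b in r["side"][:2]:
            p,e=tri(C["scene"],a["point"],C["side"],b["point"])
            if e<.012: print(l,np.round(p,4),round(e,4),round(a["score"],2),round(b["score"],2))
E
```

```text
bedFL [ 0.463  -0.1568]
bedFR [ 0.4448 -0.0088]
bedBL [ 0.6338 -0.1392]
bedBR [0.6206 0.0116]
outFL [ 0.4631 -0.1788]
outFR [0.4404 0.0128]
batL [ 0.4714 -0.1294]
batR [ 0.4702 -0.0059]
batfL [ 0.4884 -0.1312]
batfR [ 0.486  -0.0035]
brdL [ 0.6119 -0.1319]
brdR [ 0.6106 -0.0027]
walNL [ 0.53   -0.1254]
walNR [ 0.5269 -0.013 ]
walFL [ 0.5938 -0.1252]
walFR [ 0.5901 -0.011 ]
bedFL bedFR 0.12270152457466348
outFL outFR 0.1178395568310953
batL batR 0.009445115000396916
batfL batfR 0.01858173491492029
brdL brdR 0.0100613564902422
walNL walNR 0.027285476554881206
walFL walFR 0.032724904963189985
bed sides 0.10287584382000292 0.11528919231531706
board mid from corners [ 0.54100392 -0.06747734] bed front mid [ 0.45388968 -0.08277239] wal [ 0.56020787 -0.06863851]
bar_right [ 0.6647 -0.1296  0.1998] 0.002 0.8 0.9
bar_left [0.6486 0.008  0.1916] 0.003 0.8 0.86
stop_pins [ 0.7179 -0.0599  0.0152] 0.0021 0.58 0.88
platen [ 0.663  -0.0607  0.0314] 0.0045 0.96 0.61
board [ 0.5424 -0.0698  0.0263] 0.0042 0.73 0.84
wallet [ 0.5907 -0.303  -0.0012] 0.0024 0.77 0.95
wallet [ 0.5599 -0.0681  0.0438] 0.0066 0.6 0.81
```

Emit:
{"name": "step_arm", "arguments": {
  "linear": [
    [21, -20, 20],
    [0, 0, 50],
    [0, 0, 50],
    [0, 0, 50],
    [0, 0, 50],
    [0, 0, 35],
    [0, 0, 19],
    [0, 0, 0]
  ],
  "delta_rot": [
    [0, 0, -0.03],
    [0, 0, 0],
    [0, 0, 0],
    [0, 0, 0],
    [0, 0, 0],
    [0, 0, 0],
    [0, 0, 0],
    [0, 0, 0]
  ],
  "grip": [87, 87, 87, 87, 87, 87, 87, 87]
}}

```text
time_s: 4.97
tcp_pos: [0.4299, -0.0828, 0.0263]
ee_rot: [[-0.994, -0.111, -0.004], [-0.111, 0.994, -0.001], [0.004, -0.0, -1.0]]
wrist_force: [0.1, 0.1, 0.7]
gripper_width: 0.996
gripper_force: 0.0
```

```bash
python3 - <<'E'
from h import *
s=sense();c=capture("wrist");print(s["tcp_pos"],s["wrist_force"],s["moment"])
cv2.imwrite("pics/w1.png",c["img"][:,:,::-1])
E
```

```text
[ 0.42988209 -0.08281217  0.02631542] [0.0510361  0.10719676 0.70989936] [-0.01930437 -0.0561149   0.01749597]
```

View pics/w1.png

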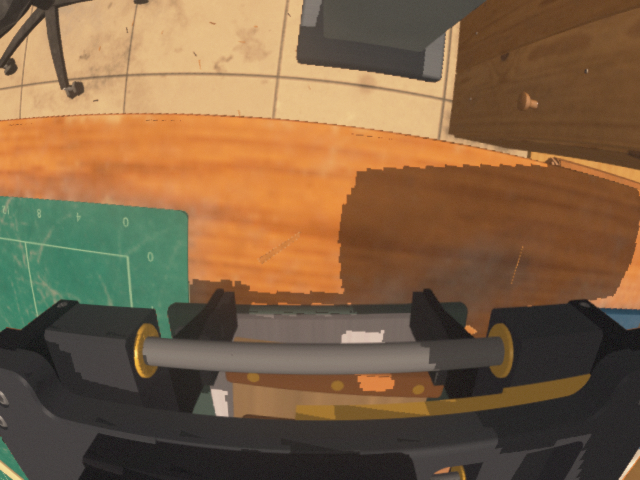

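The fingers stand just behind the batten, which spans columns 225–445 in the wrist picture, with a finger near each end. Pushing gently along the press axis.

Emit:
{"name": "step_arm", "arguments": {
  "linear": [
    [-5, 0, 0],
    [-7, 0, 0],
    [-7, 0, 0],
    [-7, 0, 0],
    [-7, 0, 0],
    [-7, 0, 0],
    [-7, 0, 0],
    [-7, 0, 0],
    [-7, 0, 0],
    [-6, 0, 0]
  ],
  "delta_rot": [
    [0, 0, 0],
    [0, 0, 0],
    [0, 0, 0],
    [0, 0, 0],
    [0, 0, 0],
    [0, 0, 0],
    [0, 0, 0],
    [0, 0, 0],
    [0, 0, 0],
    [0, 0, 0]
  ],
  "grip": [87, 87, 87, 87, 87, 87, 87, 87, 87, 87]
}}

```text
time_s: 6.28
tcp_pos: [0.4979, -0.0752, 0.0274]
ee_rot: [[-0.994, -0.111, 0.0], [-0.111, 0.994, -0.0], [-0.0, -0.0, -1.0]]
wrist_force: [-0.4, -0.8, -0.1]
gripper_width: 0.999
gripper_force: 0.0
```

```bash
python3 - <<'E'
from h import *
s=sense();c=capture("side");print(s["tcp_pos"],s["wrist_force"],s["moment"])
im=c["img"][215:350,255:415,::-1]
cv2.imwrite("pics/s1.png",cv2.resize(im,None,fx=4,fy=4,interpolation=cv2.INTER_CUBIC))
E
```

```text
[ 0.49794281 -0.07515148  0.02744168] [-0.41486404 -0.79671679 -0.05414469] [-0.05846099 -0.06608775  0.01061967]
```

View pics/s1.png

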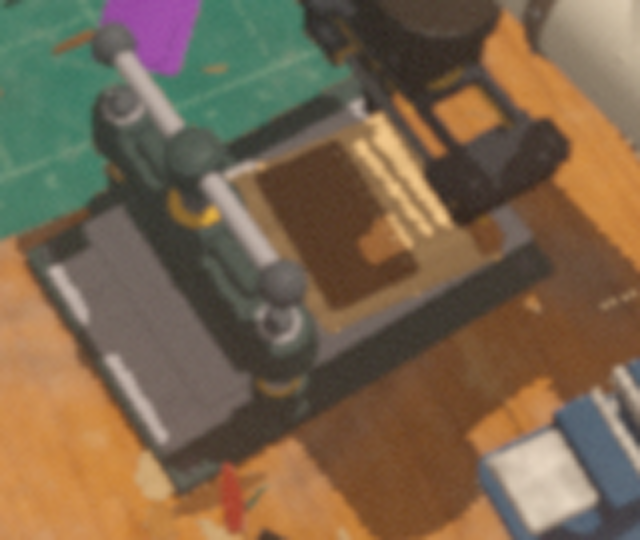

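The side crop shows the board now square with the bed and the wallet still centred on it, around (340,225) in the crop. Pushing on.

Emit:
{"name": "step_arm", "arguments": {
  "linear": [
    [-5, 0, 0],
    [-6, 0, 0],
    [-7, 0, 0],
    [-7, 0, 0],
    [-7, 0, 0],
    [-7, 0, 0],
    [-6, 0, 0],
    [-5, 0, 0],
    [-3, 0, 0],
    [-2, 0, 0]
  ],
  "delta_rot": [
    [0, 0, 0],
    [0, 0, 0],
    [0, 0, 0],
    [0, 0, 0],
    [0, 0, 0],
    [0, 0, 0],
    [0, 0, 0],
    [0, 0, 0],
    [0, 0, 0],
    [0, 0, 0]
  ],
  "grip": [87, 87, 87, 87, 87, 87, 87, 87, 87, 87]
}}

```text
time_s: 7.58
tcp_pos: [0.5522, -0.0691, 0.0274]
ee_rot: [[-0.994, -0.111, -0.0], [-0.111, 0.994, 0.0], [0.0, 0.0, -1.0]]
wrist_force: [-0.4, 0.1, 0.0]
gripper_width: 0.997
gripper_force: 0.0
```

Emit:
{"name": "step_arm", "arguments": {
  "linear": [
    [-2, 0, 0],
    [-2, 0, 0],
    [-2, 0, 0],
    [0, 0, 0]
  ],
  "delta_rot": [
    [0, 0, 0],
    [0, 0, 0],
    [0, 0, 0],
    [0, 0, 0]
  ],
  "grip": [87, 87, 87, 87]
}}

```text
time_s: 8.07
tcp_pos: [0.5582, -0.0684, 0.0275]
ee_rot: [[-0.994, -0.11, 0.0], [-0.11, 0.994, 0.0], [-0.0, 0.0, -1.0]]
wrist_force: [0.1, 0.1, 0.4]
gripper_width: 0.999
gripper_force: 0.0
```

Emit:
{"name": "step_arm", "arguments": {
  "linear": [
    [-1, 0, 0],
    [-1, 0, 0],
    [-1, 0, 0],
    [0, 0, 0]
  ],
  "delta_rot": [
    [0, 0, 0],
    [0, 0, 0],
    [0, 0, 0],
    [0, 0, 0]
  ],
  "grip": [87, 87, 87, 87]
}}

```text
time_s: 8.57
tcp_pos: [0.5612, -0.0681, 0.0274]
ee_rot: [[-0.994, -0.111, 0.0], [-0.111, 0.994, -0.0], [-0.0, -0.0, -1.0]]
wrist_force: [0.2, 0.2, 0.7]
gripper_width: 0.999
gripper_force: 0.0
```

Emit:
{"name": "step_arm", "arguments": {
  "linear": [
    [-1, 0, 0],
    [-1, 0, 0],
    [0, 0, 0]
  ],
  "delta_rot": [
    [0, 0, 0],
    [0, 0, 0],
    [0, 0, 0]
  ],
  "grip": [87, 87, 87]
}}

```text
time_s: 8.95
tcp_pos: [0.5632, -0.0679, 0.0274]
ee_rot: [[-0.994, -0.111, 0.0], [-0.111, 0.994, 0.0], [-0.0, 0.0, -1.0]]
wrist_force: [-0.3, -0.4, 0.3]
gripper_width: 1.001
gripper_force: 0.0
```

Emit:
{"name": "step_arm", "arguments": {
  "linear": [
    [-1, 0, 0],
    [-1, 0, 0],
    [0, 0, 0]
  ],
  "delta_rot": [
    [0, 0, 0],
    [0, 0, 0],
    [0, 0, 0]
  ],
  "grip": [87, 87, 87]
}}

```text
time_s: 9.32
tcp_pos: [0.5651, -0.0677, 0.0274]
ee_rot: [[-0.994, -0.111, 0.0], [-0.111, 0.994, -0.0], [-0.0, -0.0, -1.0]]
wrist_force: [-0.8, -0.6, -0.9]
gripper_width: 0.999
gripper_force: 0.0
```

```bash
python3 - <<'E'
from h import *
s=sense();c=capture("side");print(s["tcp_pos"],s["wrist_force"],s["moment"])
im=c["img"][215:350,255:415,::-1]
cv2.imwrite("pics/s2.png",cv2.resize(im,None,fx=4,fy=4,interpolation=cv2.INTER_CUBIC))
E
```

```text
[ 0.56513801 -0.06766829  0.02744244] [-0.77042905 -0.60084383 -0.94723536] [-0.02484441 -0.06481089  0.00624437]
```

View pics/s2.png

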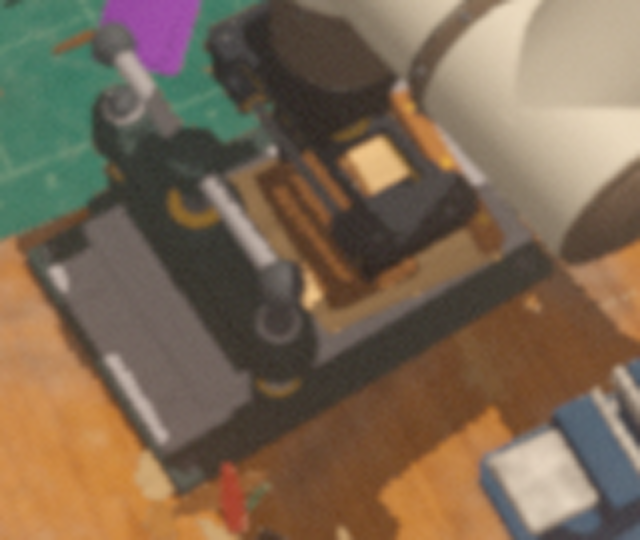

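The board may not be where I expect, so I'll project the model corners into this picture for both hypotheses.

```bash
python3 - <<'E'
from h import *
c=capture("side");s=sense();im=c["img"][215:350,255:415,::-1]
im=cv2.resize(im,None,fx=5,fy=4.4,interpolation=cv2.INTER_CUBIC)
pp=lambda p:tuple(int(v) for v in ((proj(c,p)-[255,215])*[5,4.4]))
def box(o,yaw,x0,x1,y,z,col):
    R=np.array([[np.cos(yaw),-np.sin(yaw)],[np.sin(yaw),np.cos(yaw)]])
    q=[pp([*(R@[a,b]+o),z]) for a,b in((x0,-y),(x1,-y),(x1,y),(x0,y))]
    cv2.polylines(im,[np.array(q)],True,col,1)
P=np.array([.660,-.060])
box(np.array([.541,-.0675]),.012,-.07,-.054,.065,.049,(255,0,0))   # blue: batten at start
u=np.array([np.cos(.113),np.sin(.113)])
box(P-.02*u,.113,-.07,-.054,.065,.049,(0,255,0))  # green: batten at home
box(P,.113,-.208,.074,.075,.02,(0,0,255))
t=np.array(s["tcp_pos"]);R=np.array(s["ee_rot"])
for y in(-.051,.051):
    a=t+R@[0,y,0]; cv2.line(im,pp(a),pp(a+[0,0,.07]),(255,0,255),2)
cv2.imwrite("pics/s2o.png",im)
print(s["tcp_pos"],s["time_s"])
E
```

```text
[ 0.56503692 -0.06768453  0.02742772] 9.425
```

View pics/s2o.png

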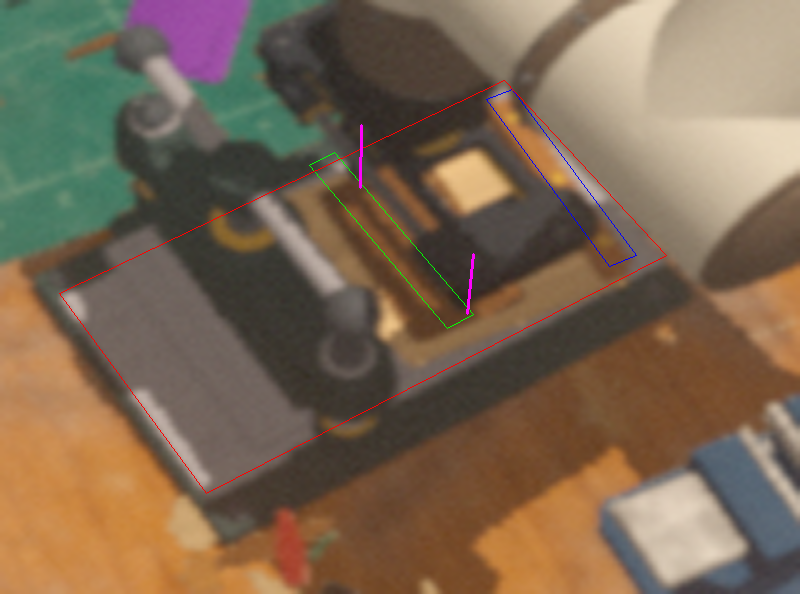

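The board has stayed at its start (its batten lies on the blue outline), and the fingers passed over it with no force. The fingertips probably draw back when open, since the TCP is defined for shut fingers. I'll lift straight up, withdraw and re-measure.

Emit:
{"name": "step_arm", "arguments": {
  "linear": [
    [0, 0, -10],
    [0, 0, -30],
    [0, 0, -50],
    [50, 0, -50],
    [50, 0, -50],
    [50, 0, 0],
    [0, 0, 0]
  ],
  "delta_rot": [
    [0, 0, 0],
    [0, 0, 0],
    [0, 0, 0],
    [0, 0, 0],
    [0, 0, 0],
    [0, 0, 0],
    [0, 0, 0]
  ],
  "grip": [87, 87, 87, 87, 40, 40, 40]
}}

```text
time_s: 10.3
tcp_pos: [0.4246, -0.0833, 0.2074]
ee_rot: [[-0.994, -0.11, 0.002], [-0.11, 0.994, 0.001], [-0.002, 0.001, -1.0]]
wrist_force: [0.5, -0.4, -0.2]
gripper_width: 0.742
gripper_force: 0.0
```

```bash
python3 - <<'E'
from h import *
s=sense();c=capture("wrist");print(s["tcp_pos"],np.round(s["ee_rot"],3),s["time_s"],s["gripper_width"])
np.save("w2.npy",np.array([dict(s=s,c=c)],dtype=object))
for l,z in[("board",.02),("wallet",.029)]:
    for r in landmark_of("wrist",l)[:2]: print(l,np.round(r["point"]),round(r["score"],2),np.round(wonz(s,c,r["point"],z),4))
cv2.imwrite("pics/w2.png",c["img"][:,:,::-1])
E
```

```text
[ 0.42456921 -0.08333261  0.2073848 ] [[-0.994 -0.11   0.002]
 [-0.11   0.994  0.001]
 [-0.002  0.001 -1.   ]] 10.3 0.74156985659933
wallet [321. 332.] 0.82 [ 0.5592 -0.0705  0.029 ]
wallet [142. 319.] 0.71 [ 0.5744 -0.29    0.029 ]
```

View pics/w2.png

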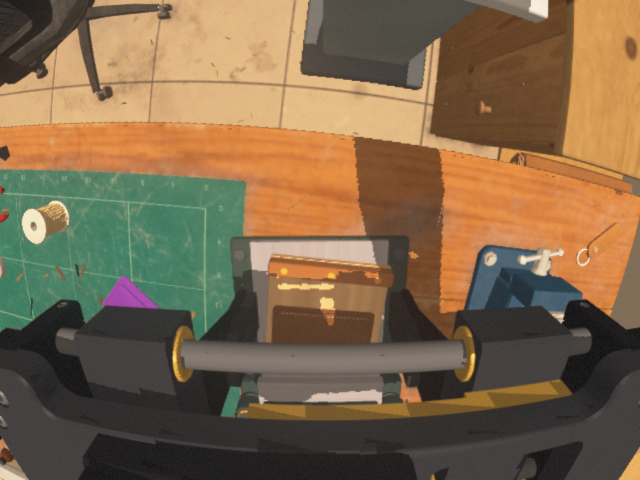

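The board and wallet are unmoved: the batten is at (270–390, 265) and the wallet at (321,332). Next I'll take a 40 mm opening and feel for the bed just behind the batten to learn the true tip height.

Emit:
{"name": "step_arm", "arguments": {
  "linear": [
    [-28, 0, 30],
    [0, 0, 45],
    [0, 0, 45],
    [0, 0, 35],
    [0, 0, 20],
    [0, 0, 0]
  ],
  "delta_rot": [
    [0, 0, 0],
    [0, 0, 0],
    [0, 0, 0],
    [0, 0, 0],
    [0, 0, 0],
    [0, 0, 0]
  ],
  "grip": [40, 40, 40, 40, 40, 40]
}}

```text
time_s: 11.2
tcp_pos: [0.4549, -0.08, 0.0288]
ee_rot: [[-0.994, -0.111, -0.005], [-0.111, 0.994, -0.001], [0.005, -0.0, -1.0]]
wrist_force: [-0.3, -0.1, -0.4]
gripper_width: 0.462
gripper_force: 0.0
```

Emit:
{"name": "step_arm", "arguments": {
  "linear": [
    [0, 0, 3],
    [0, 0, 2],
    [0, 0, 0]
  ],
  "delta_rot": [
    [0, 0, 0],
    [0, 0, 0],
    [0, 0, 0]
  ],
  "grip": [40, 40, 40]
}}

```text
time_s: 11.58
tcp_pos: [0.4558, -0.0798, 0.0264]
ee_rot: [[-0.994, -0.111, 0.001], [-0.111, 0.994, 0.0], [-0.001, 0.0, -1.0]]
wrist_force: [1.0, -0.1, 0.7]
gripper_width: 0.463
gripper_force: 0.0
```

Emit:
{"name": "step_arm", "arguments": {
  "linear": [
    [0, 0, 2],
    [0, 0, 2],
    [0, 0, 0]
  ],
  "delta_rot": [
    [0, 0, 0],
    [0, 0, 0],
    [0, 0, 0]
  ],
  "grip": [40, 40, 40]
}}

```text
time_s: 11.95
tcp_pos: [0.4552, -0.0799, 0.0217]
ee_rot: [[-0.994, -0.111, -0.0], [-0.111, 0.994, -0.0], [0.0, -0.0, -1.0]]
wrist_force: [-0.0, 0.7, -0.9]
gripper_width: 0.459
gripper_force: 0.0
```

Emit:
{"name": "step_arm", "arguments": {
  "linear": [
    [0, 0, 2],
    [0, 0, 2],
    [0, 0, 0]
  ],
  "delta_rot": [
    [0, 0, 0],
    [0, 0, 0],
    [0, 0, 0]
  ],
  "grip": [40, 40, 40]
}}

```text
time_s: 12.32
tcp_pos: [0.4552, -0.0799, 0.0176]
ee_rot: [[-0.994, -0.111, -0.0], [-0.111, 0.994, -0.0], [0.0, -0.0, -1.0]]
wrist_force: [0.3, -0.3, 0.2]
gripper_width: 0.46
gripper_force: 0.0
```

Emit:
{"name": "step_arm", "arguments": {
  "linear": [
    [0, 0, 2],
    [0, 0, 0]
  ],
  "delta_rot": [
    [0, 0, 0],
    [0, 0, 0]
  ],
  "grip": [40, 40]
}}

```text
time_s: 12.58
tcp_pos: [0.4552, -0.0799, 0.0157]
ee_rot: [[-0.994, -0.111, -0.0], [-0.111, 0.994, -0.0], [0.0, -0.0, -1.0]]
wrist_force: [-0.1, -1.3, 0.5]
gripper_width: 0.46
gripper_force: 0.0
```

Emit:
{"name": "step_arm", "arguments": {
  "linear": [
    [0, 0, 2],
    [0, 0, 0]
  ],
  "delta_rot": [
    [0, 0, 0],
    [0, 0, 0]
  ],
  "grip": [40, 40]
}}

```text
time_s: 12.82
tcp_pos: [0.4552, -0.0799, 0.0137]
ee_rot: [[-0.994, -0.111, -0.0], [-0.111, 0.994, -0.0], [0.0, 0.0, -1.0]]
wrist_force: [0.6, -0.8, 0.4]
gripper_width: 0.456
gripper_force: 0.0
```

Emit:
{"name": "step_arm", "arguments": {
  "linear": [
    [0, 0, 2],
    [0, 0, 0]
  ],
  "delta_rot": [
    [0, 0, 0],
    [0, 0, 0]
  ],
  "grip": [40, 40]
}}

```text
time_s: 13.08
tcp_pos: [0.4552, -0.0799, 0.0117]
ee_rot: [[-0.994, -0.111, -0.0], [-0.111, 0.994, -0.0], [0.0, -0.0, -1.0]]
wrist_force: [-0.3, -0.5, -0.7]
gripper_width: 0.458
gripper_force: 0.0
```

Emit:
{"name": "step_arm", "arguments": {
  "linear": [
    [0, 0, 2],
    [0, 0, 0]
  ],
  "delta_rot": [
    [0, 0, 0],
    [0, 0, 0]
  ],
  "grip": [40, 40]
}}

```text
time_s: 13.32
tcp_pos: [0.4552, -0.0799, 0.0097]
ee_rot: [[-0.994, -0.111, -0.0], [-0.111, 0.994, -0.0], [0.0, -0.0, -1.0]]
wrist_force: [-0.3, -0.7, -0.6]
gripper_width: 0.459
gripper_force: 0.0
```

Emit:
{"name": "step_arm", "arguments": {
  "linear": [
    [0, 0, 2],
    [0, 0, 0]
  ],
  "delta_rot": [
    [0, 0, 0],
    [0, 0, 0]
  ],
  "grip": [40, 40]
}}

```text
time_s: 13.58
tcp_pos: [0.4552, -0.0799, 0.0077]
ee_rot: [[-0.994, -0.11, -0.0], [-0.11, 0.994, -0.0], [0.0, 0.0, -1.0]]
wrist_force: [-0.6, -0.1, -0.7]
gripper_width: 0.459
gripper_force: 0.0
```

Shut the fingers so the tip is truly at the TCP, then push. First the right part of the batten, to turn the board square.

Emit:
{"name": "step_arm", "arguments": {
  "linear": [
    [8, 0, -30],
    [0, -21, -22],
    [0, -22, 0],
    [0, 0, 0],
    [0, 0, 0],
    [0, 0, 0]
  ],
  "delta_rot": [
    [0, 0, 0],
    [0, 0, 0],
    [0, 0, 0],
    [0, 0, 0],
    [0, 0, 0],
    [0, 0, 0]
  ],
  "grip": [40, 0, 0, 0, 0, 0]
}}

```text
time_s: 14.32
tcp_pos: [0.4518, -0.123, 0.0595]
ee_rot: [[-0.994, -0.111, -0.001], [-0.111, 0.994, 0.0], [0.001, 0.0, -1.0]]
wrist_force: [-0.2, 0.1, 0.3]
gripper_width: 0.031
gripper_force: 0.0
```

Emit:
{"name": "step_arm", "arguments": {
  "linear": [
    [0, 0, 20],
    [0, 0, 12],
    [0, 0, 0]
  ],
  "delta_rot": [
    [0, 0, 0],
    [0, 0, 0],
    [0, 0, 0]
  ],
  "grip": [0, 0, 0]
}}

```text
time_s: 14.7
tcp_pos: [0.4513, -0.1233, 0.0269]
ee_rot: [[-0.994, -0.111, -0.003], [-0.111, 0.994, -0.0], [0.003, 0.0, -1.0]]
wrist_force: [-0.1, -0.4, 0.4]
gripper_width: 0.006
gripper_force: 0.0
```

Emit:
{"name": "step_arm", "arguments": {
  "linear": [
    [-4, 0, 0],
    [-5, 0, 0],
    [-5, 0, 0],
    [-5, 0, 0],
    [-4, 0, 0],
    [0, 0, 0]
  ],
  "delta_rot": [
    [0, 0, 0],
    [0, 0, 0],
    [0, 0, 0],
    [0, 0, 0],
    [0, 0, 0],
    [0, 0, 0]
  ],
  "grip": [0, 0, 0, 0, 0, 0]
}}

```text
time_s: 15.45
tcp_pos: [0.4753, -0.1209, 0.0278]
ee_rot: [[-0.994, -0.111, 0.0], [-0.111, 0.994, -0.0], [-0.0, -0.0, -1.0]]
wrist_force: [-0.6, 0.3, -0.3]
gripper_width: 0.009
gripper_force: 0.0
```

```bash
cat >> h.py <<'E'
P0=np.array([.660,-.060]);YAW=.113
def press(p):
    d=np.array(p)[:2]-P0;c,s=np.cos(YAW),np.sin(YAW);return np.array([c*d[0]+s*d[1],-s*d[0]+c*d[1]])
E
python3 - <<'E'
from h import *
s=sense();print(s["tcp_pos"],press(s["tcp_pos"]),s["gripper_width"],s["wrist_force"],s["moment"])
c=capture("wrist");sc=capture("side")
r=silhouettes("wrist","board")+silhouettes("side","board")
hsv=cv2.cvtColor(c["img"],cv2.COLOR_RGB2HSV)
print([(x["point"],round(x["score"],2),x["mask"].sum()) for x in r])
for cam,C in(("wrist",c),("side",sc)):
  for l in("board","wallet"):
    for x in landmark_of(cam,l)[:2]:
        z=.02 if l=="board" else .029
        q=wonz(s,C,x["point"],z) if cam=="wrist" else onz(C,x["point"],z)
        print(cam,l,round(x["score"],2),np.round(q,4),np.round(press(q),4))
E
```

```text
[ 0.47530145 -0.12094608  0.02780231] [-0.19039286 -0.03973083] 0.008967977434436858 [-0.58352781  0.31065184 -0.32210453] [-0.09473258 -0.05521351 -0.01140715]
[([445.5, 302.3], 0.85, np.int64(6793)), ([358.8, 266.5], 0.98, np.int64(1256))]
wrist wallet 0.95 [ 0.5658 -0.2823  0.029 ] [-0.1186 -0.2103]
side board 0.74 [ 0.5388 -0.0643  0.02  ] [-0.1209  0.0094]
side wallet 0.79 [ 0.5553 -0.0714  0.029 ] [-0.1053  0.0005]
side wallet 0.71 [ 0.6061 -0.2715  0.029 ] [-0.0774 -0.204 ]
```

```bash
python3 - <<'E'
from h import *
s=sense();t=np.array(s["tcp_pos"]);out=np.zeros((600,800,3),np.uint8)
def crop(n,x0,y0,w,h,k,X,Y):
    c=capture(n);im=cv2.resize(c["img"][y0:y0+h,x0:x0+w,::-1],None,fx=k,fy=k,interpolation=cv2.INTER_CUBIC)
    if n!="wrist":
        f=lambda p:tuple(int(v) for v in (proj(c,p)-[x0,y0])*k)
        cv2.drawMarker(im,f(t),(255,0,255),cv2.MARKER_CROSS,14,1)
        cv2.drawMarker(im,f(t+[0,0,.07]),(255,255,0),cv2.MARKER_CROSS,10,1)
    out[Y:Y+im.shape[0],X:X+im.shape[1]]=im
crop("side",300,215,100,75,4,0,0)
crop("scene",240,200,100,75,4,400,0)
crop("wrist",180,230,270,100,2.96,0,300)
cv2.imwrite("pics/comp.png",out)
E
```

```text
(no output)
```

View pics/comp.png

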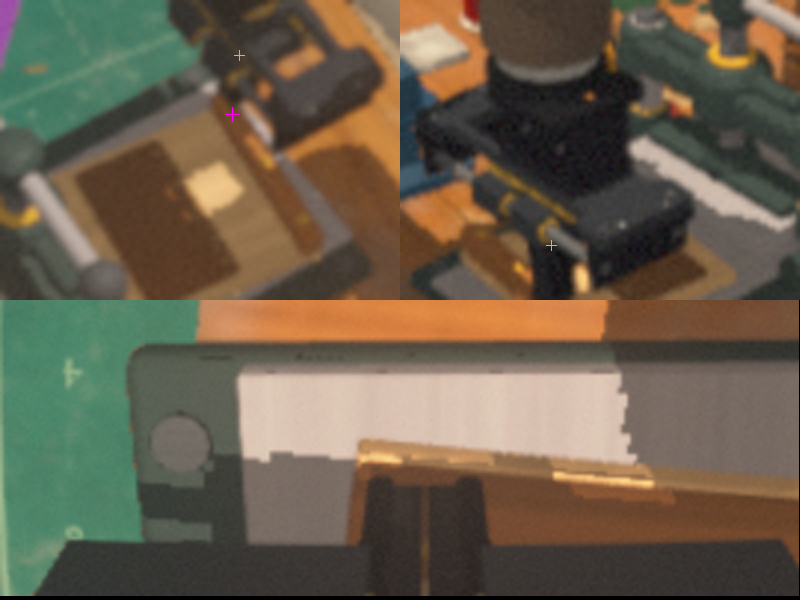

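The composite shows the shut fingers at wrist-crop (425,480), drawn over the batten's top face. The real tips are therefore over 21 mm higher than the TCP reading, so I passed above the batten. I'll back off behind it and feel for the bed.

Emit:
{"name": "step_arm", "arguments": {
  "linear": [
    [17, 0, 0],
    [0, 0, 0],
    [0, 0, 10],
    [0, 0, 10],
    [0, 0, 0]
  ],
  "delta_rot": [
    [0, 0, 0],
    [0, 0, 0],
    [0, 0, 0],
    [0, 0, 0],
    [0, 0, 0]
  ],
  "grip": [0, 0, 0, 0, 0]
}}

```text
time_s: 16.62
tcp_pos: [0.4574, -0.1229, 0.0065]
ee_rot: [[-0.994, -0.11, -0.003], [-0.11, 0.994, -0.0], [0.003, 0.0, -1.0]]
wrist_force: [-0.2, 0.3, 0.8]
gripper_width: 0.007
gripper_force: 0.0
```

Emit:
{"name": "step_arm", "arguments": {
  "linear": [
    [0, 0, 3],
    [0, 0, 0]
  ],
  "delta_rot": [
    [0, 0, 0],
    [0, 0, 0]
  ],
  "grip": [0, 0]
}}

```text
time_s: 16.88
tcp_pos: [0.4581, -0.1228, 0.0047]
ee_rot: [[-0.994, -0.111, -0.0], [-0.111, 0.994, -0.0], [0.0, 0.0, -1.0]]
wrist_force: [0.0, -0.1, 0.5]
gripper_width: 0.005
gripper_force: 0.0
```

Emit:
{"name": "step_arm", "arguments": {
  "linear": [
    [0, 0, 3],
    [0, 0, 0]
  ],
  "delta_rot": [
    [0, 0, 0],
    [0, 0, 0]
  ],
  "grip": [0, 0]
}}

```text
time_s: 17.12
tcp_pos: [0.458, -0.1228, 0.0017]
ee_rot: [[-0.994, -0.111, -0.0], [-0.111, 0.994, 0.0], [0.0, 0.0, -1.0]]
wrist_force: [-0.5, -0.8, -0.0]
gripper_width: 0.005
gripper_force: 0.0
```

Emit:
{"name": "step_arm", "arguments": {
  "linear": [
    [0, 0, 2],
    [0, 0, 0]
  ],
  "delta_rot": [
    [0, 0, 0],
    [0, 0, 0]
  ],
  "grip": [0, 0]
}}

```text
time_s: 17.38
tcp_pos: [0.458, -0.1229, -0.0003]
ee_rot: [[-0.994, -0.11, -0.0], [-0.11, 0.994, 0.0], [0.0, 0.0, -1.0]]
wrist_force: [-0.6, -0.0, -0.3]
gripper_width: 0.004
gripper_force: 0.0
```

Emit:
{"name": "step_arm", "arguments": {
  "linear": [
    [0, 0, 2],
    [0, 0, 0]
  ],
  "delta_rot": [
    [0, 0, 0],
    [0, 0, 0]
  ],
  "grip": [0, 0]
}}

```text
time_s: 17.62
tcp_pos: [0.458, -0.1229, -0.0023]
ee_rot: [[-0.994, -0.11, -0.0], [-0.11, 0.994, -0.0], [0.0, 0.0, -1.0]]
wrist_force: [0.8, -1.0, 0.0]
gripper_width: 0.005
gripper_force: 0.0
```

Emit:
{"name": "step_arm", "arguments": {
  "linear": [
    [0, 0, 2],
    [0, 0, 0]
  ],
  "delta_rot": [
    [0, 0, 0],
    [0, 0, 0]
  ],
  "grip": [0, 0]
}}

```text
time_s: 17.88
tcp_pos: [0.458, -0.1229, -0.0043]
ee_rot: [[-0.994, -0.111, -0.0], [-0.111, 0.994, -0.0], [0.0, 0.0, -1.0]]
wrist_force: [-0.3, -0.4, -0.1]
gripper_width: 0.005
gripper_force: 0.0
```

Emit:
{"name": "step_arm", "arguments": {
  "linear": [
    [0, 0, 2],
    [0, 0, 0]
  ],
  "delta_rot": [
    [0, 0, 0],
    [0, 0, 0]
  ],
  "grip": [0, 0]
}}

```text
time_s: 18.12
tcp_pos: [0.458, -0.1228, -0.0063]
ee_rot: [[-0.994, -0.111, -0.0], [-0.111, 0.994, -0.0], [0.0, 0.0, -1.0]]
wrist_force: [-0.8, 1.0, 0.0]
gripper_width: 0.007
gripper_force: 0.0
```

Emit:
{"name": "step_arm", "arguments": {
  "linear": [
    [-4, 0, 0],
    [-4, 0, 0],
    [-4, 0, 0],
    [0, 0, 0]
  ],
  "delta_rot": [
    [0, 0, 0],
    [0, 0, 0],
    [0, 0, 0],
    [0, 0, 0]
  ],
  "grip": [0, 0, 0, 0]
}}

```text
time_s: 18.62
tcp_pos: [0.4708, -0.1214, -0.0061]
ee_rot: [[-0.994, -0.111, 0.001], [-0.111, 0.994, 0.0], [-0.001, -0.0, -1.0]]
wrist_force: [0.3, -0.0, -0.4]
gripper_width: 0.007
gripper_force: 0.0
```

Emit:
{"name": "step_arm", "arguments": {
  "linear": [
    [-4, 0, 0],
    [-3, 0, 0],
    [0, 0, 0]
  ],
  "delta_rot": [
    [0, 0, 0],
    [0, 0, 0],
    [0, 0, 0]
  ],
  "grip": [0, 0, 0]
}}

```text
time_s: 19.0
tcp_pos: [0.4778, -0.1206, -0.0061]
ee_rot: [[-0.994, -0.111, 0.001], [-0.111, 0.994, 0.0], [-0.001, -0.0, -1.0]]
wrist_force: [-0.4, -0.3, -0.1]
gripper_width: 0.003
gripper_force: 0.0
```

```bash
cat > look.py <<'E'
from h import *
def look(tag):
    s=sense();w=capture("wrist");sc=capture("side")
    np.save(tag+".npy",np.array([dict(s=s,w=w,c=sc)],dtype=object))
    print("t",s["time_s"],"tcp",np.round(s["tcp_pos"],4),np.round(press(s["tcp_pos"]),4),"F",np.round(s["wrist_force"],1))
    for l,h in(("board",.02),("wallet",.029)):
        for x in landmark_of("side",l)[:3]:
            q=onz(sc,x["point"],h);print(l,round(x["score"],2),np.round(q,4),np.round(press(q),4))
        for x in silhouettes("side",l)[:2]:
            m=x["mask"].astype(np.uint8)
            z=.029 if l=="board" else .034
            ys,xs=np.nonzero(m);g=np.array([press(onz(sc,(a,b),z)) for a,b in zip(xs,ys)],np.float32)
            if len(g)<50:continue
            (cx,cy),(w_,h_),a=cv2.minAreaRect(g*1000);print("  mask",l,round(x["score"],2),"ctr",round(cx,1),round(cy,1),"size",round(w_,1),round(h_,1),"ang",round(a,1))
E
python3 -c "
from look import *
look('l1')"
```

```text
t 19.0 tcp [ 0.4778 -0.1206 -0.0061] [-0.1879 -0.0397] F [-0.4 -0.3 -0.1]
board 0.75 [ 0.559  -0.0551  0.02  ] [-0.0998  0.0162]
  mask board 0.69 ctr -113.8 12.7 size 135.1 132.9 ang 0.4
  mask board 0.47 ctr -11.4 -61.1 size 322.0 111.2 ang 86.4
wallet 0.71 [ 0.6025 -0.2837  0.029 ] [-0.0824 -0.2158]
wallet 0.64 [ 0.5667 -0.051   0.029 ] [-0.0917  0.0194]
wallet 0.22 [ 0.4686 -0.4037  0.029 ] [-0.2289 -0.32  ]
  mask wallet 0.98 ctr -87.6 -212.4 size 111.5 64.1 ang 44.2
  mask wallet 0.7 ctr -85.5 12.1 size 114.9 66.0 ang 89.8
```

The push took effect: the board has turned square. Next, a look from above to measure its sideways offset.

Emit:
{"name": "step_arm", "arguments": {
  "linear": [
    [5, 0, -50],
    [15, 15, -60],
    [0, 15, -60],
    [0, 10, -60],
    [0, 0, -60],
    [0, 0, -20],
    [0, 0, 0]
  ],
  "delta_rot": [
    [0, 0, 0],
    [0, 0, 0],
    [0, 0, 0],
    [0, 0, 0],
    [0, 0, 0],
    [0, 0, 0],
    [0, 0, 0]
  ],
  "grip": [0, 0, 0, 0, 0, 0, 0]
}}

```text
time_s: 20.18
tcp_pos: [0.4536, -0.0832, 0.3043]
ee_rot: [[-0.994, -0.111, 0.004], [-0.111, 0.994, 0.001], [-0.004, 0.0, -1.0]]
wrist_force: [-0.3, 0.7, -0.5]
gripper_width: 0.002
gripper_force: 0.0
```

```bash
python3 - <<'E'
from look import *
look("l2")
d=np.load("l2.npy",allow_pickle=True)[0];s,c=d["s"],d["w"]
for l,z in(("board",.029),("wallet",.034)):
    for x in landmark_of("wrist",l)[:2]: print("W",l,round(x["score"],2),np.round(press(wonz(s,c,x["point"],z-.007)),4))
    for x in silhouettes("wrist",l)[:2]:
        ys,xs=np.nonzero(x["mask"]);g=np.array([press(wonz(s,c,(a,b),z)) for a,b in zip(xs,ys)],np.float32)*1000
        print("W mask",l,round(x["score"],2),[np.round(v,1) for v in cv2.minAreaRect(g)],"x",np.percentile(g[:,0],[1,99]),"y",np.percentile(g[:,1],[1,99]))
# batten orange rows: bed light edges at board's column
im=c["img"];cv2.imwrite("l2w.png",im[:,:,::-1])
E
```

```text
t 20.175 tcp [ 0.4536 -0.0832  0.3043] [-2.077e-01  2.000e-04] F [-0.3  0.7 -0.5]
board 0.6 [ 0.5587 -0.053   0.02  ] [-0.0999  0.0184]
  mask board 0.58 ctr -112.4 8.9 size 141.7 139.4 ang 89.0
wallet 0.93 [ 0.5885 -0.2838  0.029 ] [-0.0963 -0.2143]
wallet 0.59 [ 0.5646 -0.0619  0.029 ] [-0.095   0.0088]
wallet 0.52 [ 0.6586 -0.0608  0.029 ] [-0.0015 -0.0006]
  mask wallet 0.88 ctr -86.3 12.6 size 116.1 69.3 ang 89.2
  mask wallet 0.65 ctr -87.1 -213.2 size 111.8 64.2 ang 44.2
W wallet 0.91 [-0.0888  0.006 ]
W wallet 0.79 [-0.108  -0.2239]
W mask wallet 0.97 [array([-108.8, -219.5]), array([109.1,  65.6]), np.float64(43.2)] x [-160.1708374   -57.05919266] y [-268.11862183 -166.8215332 ]
W mask wallet 0.91 [array([-88.9,   9.9]), array([115.3,  66.9]), np.float64(89.4)] x [-121.28936249  -57.38699844] y [-46.69148941  65.93813538]
```

The wallet centre is at press (-88, +10) mm and square, so the board sits about 10 mm too far left. I'll push with the fingers opened to 60 mm (tip height now known) while drifting slightly right.

Emit:
{"name": "step_arm", "arguments": {
  "linear": [
    [-6, 9, 50],
    [0, 0, 60],
    [0, 0, 60],
    [0, 0, 60],
    [0, 0, 45],
    [0, 0, 25],
    [0, 0, 10],
    [0, 0, 0]
  ],
  "delta_rot": [
    [0, 0, 0],
    [0, 0, 0],
    [0, 0, 0],
    [0, 0, 0],
    [0, 0, 0],
    [0, 0, 0],
    [0, 0, 0],
    [0, 0, 0]
  ],
  "grip": [60, 60, 60, 60, 60, 60, 60, 60]
}}

```text
time_s: 21.68
tcp_pos: [0.4585, -0.0738, -0.0071]
ee_rot: [[-0.994, -0.111, 0.0], [-0.111, 0.994, -0.0], [-0.0, -0.0, -1.0]]
wrist_force: [1.0, -0.5, 0.1]
gripper_width: 0.68
gripper_force: 0.0
```

Emit:
{"name": "step_arm", "arguments": {
  "linear": [
    [-4, 0, 0],
    [-5, 0, 0],
    [-6, 0, 0],
    [-6, -1, 0],
    [-6, -1, 0],
    [-6, -1, 0],
    [-6, -1, 0],
    [-6, -1, 0],
    [0, 0, 0]
  ],
  "delta_rot": [
    [0, 0, 0],
    [0, 0, 0],
    [0, 0, 0],
    [0, 0, 0],
    [0, 0, 0],
    [0, 0, 0],
    [0, 0, 0],
    [0, 0, 0],
    [0, 0, 0]
  ],
  "grip": [60, 60, 60, 60, 60, 60, 60, 60, 60]
}}

```text
time_s: 22.8
tcp_pos: [0.5047, -0.0737, -0.0072]
ee_rot: [[-0.994, -0.111, 0.002], [-0.111, 0.994, 0.0], [-0.002, -0.0, -1.0]]
wrist_force: [-0.4, 0.3, -1.1]
gripper_width: 0.694
gripper_force: 0.0
```

```bash
python3 -c "
from look import *
look('l3')"
```

```text
t 22.8 tcp [ 0.5047 -0.0737 -0.0072] [-0.1559  0.0039] F [-0.4  0.3 -1.1]
board 0.96 [ 0.5906 -0.0647  0.02  ] [-0.0695  0.0032]
  mask board 0.7 ctr -98.1 6.3 size 145.4 105.4 ang 88.0
  mask board 0.22 ctr -45.9 -90.6 size 255.9 45.9 ang 85.3
wallet 0.76 [ 0.5993 -0.0644  0.029 ] [-0.0608  0.0025]
wallet 0.58 [ 0.5949 -0.2764  0.029 ] [-0.0891 -0.2077]
  mask wallet 0.96 ctr -86.8 -211.7 size 116.2 67.1 ang 44.7
```

Emit:
{"name": "step_arm", "arguments": {
  "linear": [
    [-4, 0, 0],
    [-6, -1, 0],
    [-6, -1, 0],
    [-6, -1, 0],
    [-6, -1, 0],
    [-6, 0, 0],
    [-6, 0, 0],
    [-5, 0, 0],
    [-4, 0, 0],
    [-2, 0, 0]
  ],
  "delta_rot": [
    [0, 0, 0],
    [0, 0, 0],
    [0, 0, 0],
    [0, 0, 0],
    [0, 0, 0],
    [0, 0, 0],
    [0, 0, 0],
    [0, 0, 0],
    [0, 0, 0],
    [0, 0, 0]
  ],
  "grip": [60, 60, 60, 60, 60, 60, 60, 60, 60, 60]
}}

```text
time_s: 24.35
tcp_pos: [0.5545, -0.0721, -0.0073]
ee_rot: [[-0.994, -0.111, -0.0], [-0.111, 0.994, -0.0], [0.0, 0.0, -1.0]]
wrist_force: [-1.0, -0.5, -0.3]
gripper_width: 0.689
gripper_force: 0.8
```

Emit:
{"name": "step_arm", "arguments": {
  "linear": [
    [-2, 0, 0],
    [-2, 0, 0],
    [-1, 0, 0],
    [0, 0, 0]
  ],
  "delta_rot": [
    [0, 0, 0],
    [0, 0, 0],
    [0, 0, 0],
    [0, 0, 0]
  ],
  "grip": [60, 60, 60, 60]
}}

```text
time_s: 24.85
tcp_pos: [0.5595, -0.0716, -0.0072]
ee_rot: [[-0.994, -0.111, 0.0], [-0.111, 0.994, 0.0], [-0.0, -0.0, -1.0]]
wrist_force: [-0.5, -0.4, -0.1]
gripper_width: 0.691
gripper_force: 0.4
```

Emit:
{"name": "step_arm", "arguments": {
  "linear": [
    [-1, 0, 0],
    [-1, 0, 0],
    [0, 0, 0]
  ],
  "delta_rot": [
    [0, 0, 0],
    [0, 0, 0],
    [0, 0, 0]
  ],
  "grip": [60, 60, 60]
}}

```text
time_s: 25.22
tcp_pos: [0.5606, -0.0715, -0.0072]
ee_rot: [[-0.994, -0.11, -0.001], [-0.11, 0.994, -0.0], [0.001, 0.0, -1.0]]
wrist_force: [-3.6, -0.4, 2.1]
gripper_width: 0.689
gripper_force: 1.8
```

Emit:
{"name": "step_arm", "arguments": {
  "linear": [
    [-1, 0, 0],
    [0, 0, 0]
  ],
  "delta_rot": [
    [0, 0, 0],
    [0, 0, 0]
  ],
  "grip": [60, 60]
}}

```text
time_s: 25.48
tcp_pos: [0.5606, -0.0715, -0.0073]
ee_rot: [[-0.994, -0.11, -0.003], [-0.11, 0.994, -0.0], [0.003, 0.0, -1.0]]
wrist_force: [-5.7, 0.8, 4.8]
gripper_width: 0.691
gripper_force: 2.9
```

```bash
python3 -c "
from look import *
look('l4')
s=sense();print(s['moment'])
for n in('side','scene'):
    c=capture(n)
    for l in('bar_left','bar_right'):
        for x in landmark_of(n,l)[:1]: print(n,l,round(x['score'],2),np.round(press(onz(c,x['point'],.195)),4))
"
```

```text
t 25.475 tcp [ 0.5606 -0.0715 -0.0073] [-0.1001 -0.0003] F [-5.7  0.8  4.8]
board 0.77 [ 0.6363 -0.0638  0.02  ] [-0.024  -0.0011]
  mask board 0.81 ctr -19.5 2.1 size 138.7 144.5 ang 89.9
wallet 0.55 [ 0.601  -0.2927  0.029 ] [-0.0849 -0.2246]
  mask wallet 0.77 ctr -88.2 -212.6 size 111.8 63.8 ang 45.0
[0.01028775 1.52595835 0.12296387]
side bar_left 0.76 [0.0051 0.0696]
side bar_right 0.65 [ 0.0062 -0.0699]
scene bar_left 0.67 [-0.0108  0.0672]
scene bar_right 0.64 [ 0.0042 -0.0597]
```

The board is home: press x ≈ -22 mm, y ≈ +1 mm, square, with a firm reaction from the pins. Withdraw, shut the fingers, and come up in front of the left arm of the T-bar.

Emit:
{"name": "step_arm", "arguments": {
  "linear": [
    [4, 0, 0],
    [11, 0, 0],
    [0, 0, -30],
    [0, 0, -45],
    [0, 0, -45],
    [-20, 20, -37],
    [-35, 38, 0],
    [-20, 0, 0],
    [0, 0, 0]
  ],
  "delta_rot": [
    [0, 0, 0],
    [0, 0, 0],
    [0, 0, 0],
    [0, 0, 0],
    [0, 0, 0],
    [0, 0, 0],
    [0, 0, 0],
    [0, 0, 0],
    [0, 0, 0]
  ],
  "grip": [60, 60, 60, 0, 0, 0, 0, 0, 0]
}}

```text
time_s: 27.2
tcp_pos: [0.6163, -0.0063, 0.1493]
ee_rot: [[-0.994, -0.111, 0.001], [-0.111, 0.994, 0.0], [-0.001, 0.0, -1.0]]
wrist_force: [0.2, -0.5, 0.3]
gripper_width: 0.093
gripper_force: 0.0
```

```bash
python3 -c "
from look import *
look('l5')"
```

```text
t 27.2 tcp [ 0.6163 -0.0063  0.1493] [-0.0374  0.0583] F [ 0.2 -0.5  0.3]
board 0.7 [ 0.6393 -0.0647  0.02  ] [-0.0211 -0.0023]
  mask board 0.87 ctr -18.9 8.8 size 147.0 130.2 ang 0.9
wallet 0.79 [ 0.5999 -0.2812  0.029 ] [-0.0847 -0.213 ]
  mask wallet 0.68 ctr -88.6 -212.7 size 116.2 66.2 ang 45.0
  mask wallet 0.25 ctr -44.8 -86.4 size 254.3 45.0 ang 86.4
```

Emit:
{"name": "step_arm", "arguments": {
  "linear": [
    [-10, 0, 0],
    [-11, 0, 0],
    [-8, 1, 0],
    [-7.5, 2, 0],
    [-8, 0, 0],
    [-8.5, -2, 0],
    [0, 0, 0]
  ],
  "delta_rot": [
    [0, 0, 0],
    [0, 0, 0],
    [0, 0, 0],
    [0, 0, 0],
    [0, 0, 0],
    [0, 0, 0],
    [0, 0, 0]
  ],
  "grip": [0, 0, 0, 0, 0, 0, 0]
}}

```text
time_s: 28.38
tcp_pos: [0.6694, 0.0002, 0.1494]
ee_rot: [[-0.994, -0.111, 0.002], [-0.111, 0.994, 0.001], [-0.002, 0.0, -1.0]]
wrist_force: [-0.1, -0.0, -1.1]
gripper_width: 0.008
gripper_force: 0.4
```

```bash
cat > bar.py <<'E'
from h import *
s=sense();print(s["time_s"],np.round(press(s["tcp_pos"]),4),s["tcp_pos"][2],np.round(s["wrist_force"],1))
C={n:capture(n) for n in("side","scene")};L={}
for n in C:
    for l in("bar_left","bar_right"):
        L[n,l]=landmark_of(n,l)[:2]
        for x in L[n,l]: print(n,l,round(x["score"],2),np.round(press(onz(C[n],x["point"],.19)),4))
E
python3 bar.py
```

```text
28.375 [0.0161 0.0588] 0.14941349618780264 [-0.1 -0.  -1.1]
side bar_left 0.63 [0.0385 0.0551]
scene bar_left 0.56 [0.0349 0.0654]
scene bar_right 0.64 [-0.0246 -0.0413]
```

The bar turned with the tool: its left arm is at about 0.57 rad, as computed. Continuing round.

Emit:
{"name": "step_arm", "arguments": {
  "linear": [
    [-9, -3, 0],
    [-8, -4, 0],
    [-7.5, -6, 0],
    [-7, -7, 0],
    [-5.5, -8.5, 0],
    [-4.5, -9.5, 0],
    [0, 0, 0]
  ],
  "delta_rot": [
    [0, 0, 0],
    [0, 0, 0],
    [0, 0, 0],
    [0, 0, 0],
    [0, 0, 0],
    [0, 0, 0],
    [0, 0, 0]
  ],
  "grip": [0, 0, 0, 0, 0, 0, 0]
}}

```text
time_s: 29.55
tcp_pos: [0.7067, -0.0246, 0.149]
ee_rot: [[-0.993, -0.113, -0.016], [-0.113, 0.993, 0.012], [0.014, 0.013, -1.0]]
wrist_force: [-23.1, 26.0, 11.4]
gripper_width: 0.009
gripper_force: 16.0
```

```bash
python3 bar.py
```

```text
29.55 [0.0504 0.0299] 0.14902594929424667 [-23.1  26.   11.4]
side bar_left 0.69 [0.0702 0.0196]
side bar_left 0.4 [ 0.0047 -0.25  ]
scene bar_left 0.87 [0.0539 0.0265]
scene bar_right 0.7 [-0.0525 -0.0171]
```

A strong reaction (35 N) at a ≈ 1.6 rad: the platen bears on the wallet. I'll relax slowly and check that the bar stays.

Emit:
{"name": "step_arm", "arguments": {
  "linear": [
    [1, 2, 0],
    [1, 3, 0],
    [1, 3, 0],
    [1, 3, 0],
    [1, 3, 0],
    [1, 3, 0],
    [0, 0, 0]
  ],
  "delta_rot": [
    [0, 0, 0],
    [0, 0, 0],
    [0, 0, 0],
    [0, 0, 0],
    [0, 0, 0],
    [0, 0, 0],
    [0, 0, 0]
  ],
  "grip": [0, 0, 0, 0, 0, 0, 0]
}}

```text
time_s: 30.72
tcp_pos: [0.7054, -0.0165, 0.1494]
ee_rot: [[-0.994, -0.111, -0.001], [-0.111, 0.994, 0.001], [0.001, 0.001, -1.0]]
wrist_force: [-4.3, 3.6, -0.1]
gripper_width: 0.007
gripper_force: 2.7
```

```bash
python3 bar.py
```

```text
30.725 [0.05   0.0381] 0.14939960677913308 [-4.3  3.6 -0.1]
side bar_left 0.44 [0.065  0.0262]
scene bar_left 0.61 [0.0581 0.0385]
scene bar_left 0.23 [-0.1815 -0.1803]
scene bar_right 0.9 [-0.0496 -0.0267]
```

Emit:
{"name": "step_arm", "arguments": {
  "linear": [
    [0, 1, 0],
    [0, 1, 0],
    [0, 1, 0],
    [0, 2, 0],
    [0, 3, 0],
    [2, 8, 0],
    [2, 12, -5],
    [0, 0, 0]
  ],
  "delta_rot": [
    [0, 0, 0],
    [0, 0, 0],
    [0, 0, 0],
    [0, 0, 0],
    [0, 0, 0],
    [0, 0, 0],
    [0, 0, 0],
    [0, 0, 0]
  ],
  "grip": [0, 0, 0, 0, 0, 0, 0, 0]
}}

```text
time_s: 32.02
tcp_pos: [0.6989, 0.0116, 0.1558]
ee_rot: [[-0.994, -0.112, 0.002], [-0.112, 0.994, 0.0], [-0.002, 0.0, -1.0]]
wrist_force: [0.9, 0.4, 0.8]
gripper_width: 0.006
gripper_force: 0.0
```

```bash
python3 bar.py
```

```text
32.025 [0.0467 0.0668] 0.15577983585513408 [0.9 0.4 0.8]
side bar_left 0.69 [0.0633 0.0267]
scene bar_left 0.59 [0.0473 0.0316]
scene bar_right 0.88 [-0.062  -0.0349]
```

Emit:
{"name": "step_arm", "arguments": {
  "linear": [
    [0, 5, -20],
    [0, 0, -50],
    [0, 0, -50],
    [50, 0, -20],
    [50, 0, 0],
    [0, 0, 0]
  ],
  "delta_rot": [
    [0, 0, 0],
    [0, 0, 0],
    [0, 0, 0],
    [0, 0, 0],
    [0, 0, 0],
    [0, 0, 0]
  ],
  "grip": [0, 0, 0, 0, 0, 0]
}}

```text
time_s: 33.08
tcp_pos: [0.5955, 0.0033, 0.2961]
ee_rot: [[-0.994, -0.11, 0.0], [-0.11, 0.994, 0.0], [-0.0, 0.0, -1.0]]
wrist_force: [0.3, 1.0, 0.6]
gripper_width: 0.006
gripper_force: 0.0
```

```bash
python3 -c "
import bar
from look import *
look('l6')
for n in('side','scene'):
    for x in landmark_of(n,'platen')[:1]+landmark_of(n,'screw')[:1]: print(n,x['point'],x['score'])
"
```

```text
33.075 [-0.0569  0.0702] 0.29609322853112807 [0.3 1.  0.6]
side bar_left 0.84 [0.0623 0.0303]
side bar_right 0.7 [-0.0591 -0.024 ]
scene bar_left 0.83 [0.048  0.0303]
scene bar_left 0.26 [-0.3795 -0.479 ]
scene bar_right 0.64 [-0.0486 -0.0199]
t 33.375 tcp [0.5996 0.0043 0.2941] [-0.0527  0.0707] F [-0.1  0.2  0. ]
board 0.71 [ 0.6396 -0.0587  0.02  ] [-0.0201  0.0036]
  mask board 0.73 ctr -21.3 1.9 size 147.3 140.6 ang 0.2
wallet 0.62 [ 0.5976 -0.2856  0.029 ] [-0.0874 -0.2171]
wallet 0.48 [ 0.6373 -0.0519  0.029 ] [-0.0217  0.0106]
  mask wallet 0.91 ctr -86.4 -211.5 size 114.9 64.7 ang 45.0
  mask wallet 0.5 ctr -56.7 -29.1 size 287.1 287.3 ang 0.2Traceback (most recent call last):
  File "<string>", line 6, in <module>
    for x in landmark_of(n,'platen')[:1]+landmark_of(n,'screw')[:1]: print(n,x['point'],x['score'])
                                         ~~~~~~~~~~~^^^^^^^^^^^
ValueError: it knows: bar_left, bar_right, beeswax, board, platen, press, rivet_tin, spool, stop_pins, wallet
```

```bash
python3 -c "
from station import *
print(finish_job())"
```

```text
the job is handed in; nothing more can be done
None
```

I handed the job in at about 33 s. The side camera shows the board home and square against the pins, and the T-bar stayed at about 1.4 rad after I drew back. I never moved near the tin, spool or beeswax. Three things are unconfirmed: the platen's final force (inferred from the 35 N push reaction and the screw's friction), no verdict came back, and my first push passed over the board without moving it, then lifted clear with no contact force showing.

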